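# Fit-up of a pipe stub on the weld plate

## Robot

A 6-joint arm with a two-finger parallel gripper is mounted at the origin on the work surface. World frame = base frame: x ahead of the robot, y to its left, z up, the work surface at z = 0. Lengths are in m, angles in degrees, forces in N, time in s.
With the tool pointing down it reaches from about 0.3 to 0.75 m from the base axis. Payload 8.5 kg.
Tool frame: the origin (TCP) lies at the very end of the fingers, on their centre line; the grasp point (between the pads) lies 19 mm behind it (env.tcp_to_grasp is the distance from the TCP to the grasp point, in m); z points along the fingers, y is the line along which they close (so a half turn about z gives the same grasp; the last joint's range is limited). The gripper opens to 85 mm and grips with 20 to 120 N. Pads are 22 mm wide; open, the fingers measure 114 mm over their backs; the gripper's body (76 mm by 85 mm) begins 54 mm behind the grasp point. The pads swing forward as they close: fully open they stand 13 mm farther back than shut.
Start: joints at [-77.653, 21.807, 74.336, -0, 83.858, -12.336], TCP at [0.23, -0.5, 0.231] pointing down, gripper open.
Joint ranges: [-178.18, 178.18], [-50.72, 133.34], [12.68, 142.11], [-81.47, 261.47], [9.98, 163.14], [-165.26, 165.26]. Speed limits (degrees/s): [136.94, 136.94, 180, 180, 180, 180].

## Interface

Orientations are given as a 3x3 rotation matrix whose columns are the frame's x, y, z axes.
In Python, from rig import status, get_image, env gives the robot as it stands.
- The arm moves only by the shell command python3 -m handwheel 'ROWS' [FORCE]. ROWS is text: rows parted by semicolons, each of 7 numbers parted by spaces: the shift along the world's x, y, z in cm, then the turn, a rotation vector about the world's x, y, z in degrees, then the opening, from 0 (shut) to 1 (fully open). In form: dx dy dz wx wy wz gripper; .... A call has 1 to 8 rows; each row is the pose to reach, as a shift and turn from the pose commanded when the call began; what a row does not reach only later rows make up. A row lasts 1/12 s, in which the tool goes at most 41.7 mm and 7.16 degrees, less where a joint would pass 70% of its speed; a pose out of reach is approached as far as the arm can. A call with a gripper value outside its range is refused whole. The fingers move at their own pace and stop on an object; FORCE is the grip in N (left out, the last holds). Time passes only in rows, so rows that repeat a pose let the fingers close. It gives the time, the measured TCP pose, the force, the opening and the grip force at its end, in the units of the state.
- status.observe(): the state, without advancing time (a new reading comes with each control period).
- get_image(name): name is "scene" or "top"; returns a dict with "color" (384x512x3 uint8, red, green, blue), "vertical_fov" (degrees; the focal length in pixels is half the picture's height over the tangent of half this angle, whatever the lens; pixels are square), "cx", "cy" (the principal point, pixels), "xyz" and "orientation" of the camera in the world. Camera axes: x right, y down, z forward; pixel columns grow to the right and rows downward; lengths in m; the calibration is good to about 2 mm. A picture is of the moment at which its call begins. There is no depth.
- env.close_job(): hands the job in; it is judged then, once.
The state is a dict: "time_s": time; "q": joint angles; "qvel": joint speeds; "joint_efforts": joint torques, N m; "position": TCP position; "tool_rot": TCP orientation; "ft_force": force on the tool from outside, world axes, zero at the start; "wrist_torque": the same for the moment, N m; "grip_width": finger opening in m; "gripper_force": force on a finger pad.
Only numpy, scipy, OpenCV 4.12 (cv2) and the standard library are available. Lean on these libraries where they do the work, as an engineer would, in place of code of your own. Each camera call takes 0.05 s, during which the arm holds its last target. There are 200 camera calls.

## Task

Set up the next weld on the plate with the black outlines, in this order: stand the bare steel pipe stub upright on the ring outline in the middle, then put the copper chill block beside it, squarely on the outline between the stub and the plate's yellow end, then the aluminium chill block squarely on the outline on the stub's other side, and last the brass hold-down weight centred on top of the stub, knob up. Let go of each before taking the next, and leave the other things lying about where they are.

Things in the scene. Friction and masses are not known exactly. Their poses are not given: they have to be found in the camera images.
- stub_mid (a point): Bare steel pipe stub standing upright: a ring of outer diameter 48, bore 38, height 45 mm. The point is its centre, half-way up; z along its axis. Stands at the start, like all of the four pieces to be moved, on a fixed dark-green mat 4 mm thick (so its foot is at z = 0.004).
- copper_mid (a point): Copper (orange-brown) chill block, 32 mm along its x, 45 mm along its y, 35 mm high, about 0.45 kg, a dark groove along y on top. The point is its centre, half-way up. Starts on the green mat at any yaw.
- alu_mid (a point): Aluminium (pale silver) chill block, same size and groove as the copper one: 32 mm along its x, 45 mm along its y, 35 mm high, about 0.14 kg. The point is its centre, half-way up. Starts on the green mat at any yaw.
- weight_mid (a point): Brass hold-down weight, about 0.45 kg: a flat-bottomed round body of diameter 48, 25 mm high, with a plain round knob of diameter 22, 26 mm high, on top of it; 51 mm high in all. The point is its centre, half-way up (25.5 mm over its flat foot); z up along its axis. Starts on the green mat.
- plate: Fixed grey weld plate, 220 (x) x 90 (y) x 12 mm thick, at any yaw on the table. Origin: centre of its underside; x runs along its length to the end with the yellow band. Black outlines on top (z = 0.012): ring round the centre for the stub; 32 x 45 mm rectangles centred at x = +70 mm (yellow end, copper) and x = -70 mm (aluminium), y = 0, 45 mm side along the plate's y.
- coupling: Blue painted pipe coupling, a ring of diameter 50, height 40 mm, standing on the green mat; not part of the job, leave alone. Origin at the centre of its underside.
- magnet: Red welding magnet, 44 x 44 x 20 mm, lying on the green mat; leave alone. Origin at the centre of its underside.
- bottle: Amber glass bottle, diameter 48, height 100 mm, on the table between mat and plate; leave alone. Origin at the centre of its underside.
- tub: White tub with a yellow label, diameter 84, height 70 mm, far out on the table; leave alone. Origin at the centre of its underside.
- timber: Pale timber offcut, 60 x 40 x 30 mm, on the table between mat and plate; leave alone. Origin at the centre of its underside.
Not all that is in view belongs to the job. What is shaped like the part that bears stub_mid but turquoise is not meant.

How it is judged:
By the outcome, as a careful person would: the job done as asked, in the order asked, and still so for the second after the job is handed in, with the robot touching nothing.
It also fails if it takes over 120 s, if anything falls off the work surface, if the arm or the gripper's body presses on something with over 40 N, if the wrist force passes 120 N, or if a joint passes its speed limit or range.

## Working session

There is one attempt and no reset: what is moved stays moved. The work goes in short steps, Python scripts to look and compute and a shell command to move; the robot and the scene stay as the last step left them, time stands still between calls to the robot, and variables do not carry over. Pictures are saved under pics/ and viewed, at most 14 in all, crops included, and the job is handed in when it is done.

```bash
ls; mkdir -p pics
python3 - <<'E'
from rig import status,get_image,env
import cv2
for n in("top","scene"):
    d=get_image(n); cv2.imwrite(f"pics/{n}0.png",d["color"][:,:,::-1])
    print(n,{k:v for k,v in d.items() if k!="color"})
print(status.observe()); print(env.tcp_to_grasp)
E
```

```text
pics
top {'vertical_fov': 42.65848508877288, 'cx': 247.71705515816126, 'cy': 190.3195931464385, 'xyz': array([ 0.42168897, -0.03181751,  1.53230383]), 'orientation': array([[ 0.01671997, -0.99499268,  0.09853942],
       [-0.99985562, -0.0169373 , -0.00136934],
       [ 0.00303148, -0.0985023 , -0.99513221]])}
scene {'vertical_fov': 57.910631081624764, 'cx': 255.36138139574143, 'cy': 189.25393731982743, 'xyz': array([ 1.11490862, -0.38367531,  0.82793684]), 'orientation': array([[ 0.53646324,  0.63752103, -0.55296847],
       [ 0.84373087, -0.41917116,  0.33528162],
       [-0.01803935, -0.64642283, -0.76276609]])}
{'time_s': 0.1, 'q': array([-7.76533687e+01,  2.18378180e+01,  7.43791773e+01,  6.13684977e-04,
        8.38611123e+01, -1.23345200e+01]), 'qvel': array([-0.0462607 , -0.17354179, -0.19632465, -0.00124899,  0.02088734,
       -0.00473495]), 'joint_efforts': array([ 3.03298795e-03, -4.49221623e+01, -2.31655455e+01, -1.98229800e-04,
        3.63080188e-03, -4.30269222e-05]), 'position': array([ 0.2296142 , -0.49947694,  0.23077435]), 'tool_rot': array([[ 9.08646119e-01,  4.17566943e-01, -2.81091077e-04],
       [ 4.17566928e-01, -9.08645190e-01,  1.33398199e-03],
       [ 3.01614727e-04, -1.32949190e-03, -9.99999071e-01]]), 'ft_force': array([0.4344748 , 0.32139499, 0.0126144 ]), 'wrist_torque': array([-0.0080713 , -0.02702587, -0.03759335]), 'gripper_force': 0.0, 'grip_width': 0.08583698484434915}
0.0187
```

View pics/top0.png

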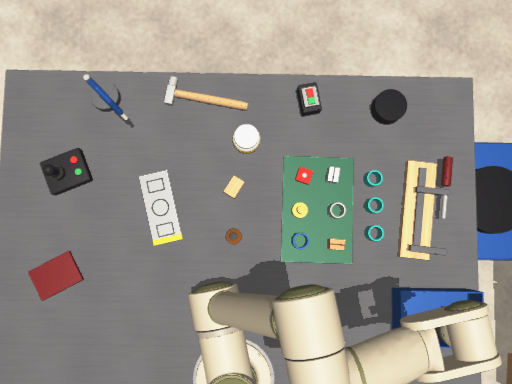

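View pics/scene0.png

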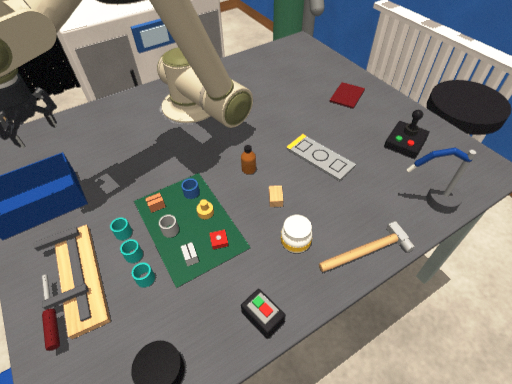

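Top view: the bare grey stub is at (337,210). The turquoise rings at (375,178), (375,205) and (375,233) and the blue coupling at (300,240) have the wrong colour. Copper is at (337,244), aluminium at (333,174), the weight at (300,210), and the plate centre at (160,207) with its yellow end at the bottom. I'll measure these and confirm with an enlarged crop.

```bash
cat > h.py <<'E'
import numpy as np,cv2
from rig import status,get_image,env
def cam(d):
    f=d["color"].shape[0]/2/np.tan(np.radians(d["vertical_fov"]/2)); return f
def px2w(d,u,v,z):
    f=cam(d); r=d["orientation"]@np.array([(u-d["cx"])/f,(v-d["cy"])/f,1]); c=d["xyz"]
    return c+r*(z-c[2])/r[2]
def w2px(d,p):
    f=cam(d); c=d["orientation"].T@(np.asarray(p)-d["xyz"]); return d["cx"]+f*c[0]/c[2],d["cy"]+f*c[1]/c[2]
def rect(d,n,z,box,size,step=.0005):
    """top-down orthophoto at height z around n(x,y): rows=+x up, cols=-y right"""
    h=size/2; src=np.array([[0,0],[box,0],[box,box],[0,box]],np.float32)
    w=[(n[0]+h,n[1]+h),(n[0]+h,n[1]-h),(n[0]-h,n[1]-h),(n[0]-h,n[1]+h)]
    dst=np.array([w2px(d,(a,b,z)) for a,b in w],np.float32)
    M=cv2.getPerspectiveTransform(dst,src)
    return cv2.warpPerspective(d["color"],M,(box,box),flags=cv2.INTER_CUBIC)
E
python3 - <<'E'
from h import *
d=get_image("top")
for n,(u,v),z in[("stub",(337,210),.049),("cu",(337,244),.039),("al",(333,174),.039),("wt",(300,210),.055),("plate",(160,207),.012),("coup",(300,240),.044),("mag",(304,175),.024),("bottle",(233,236),.1),("timber",(234,186),.03)]:
    print(n,px2w(d,u,v,z).round(4))
c=d["color"][145:270,270:395,::-1]; a=cv2.resize(c,(500,500),interpolation=cv2.INTER_CUBIC)
c=d["color"][160:255,125:196,::-1]; b=cv2.resize(c,(299,400),interpolation=cv2.INTER_CUBIC)
b=cv2.copyMakeBorder(b,0,100,0,0,cv2.BORDER_CONSTANT)
cv2.imwrite("pics/crop1.png",np.hstack([a,b]))
d=get_image("scene"); cv2.imwrite("pics/crop2.png",cv2.resize(d["color"][165:290,100:250,::-1],(720,600),interpolation=cv2.INTER_CUBIC))
E
```

```text
stub [ 0.5134 -0.3045  0.049 ]
cu [ 0.4112 -0.3063  0.039 ]
al [ 0.6242 -0.2943  0.039 ]
wt [ 0.5112 -0.1921  0.055 ]
plate [0.5157 0.2367 0.012 ]
coup [ 0.4214 -0.1939  0.044 ]
mag [ 0.6216 -0.2072  0.024 ]
bottle [0.4297 0.0067 0.1   ]
timber [0.5831 0.0085 0.03  ]
```

View pics/crop1.png

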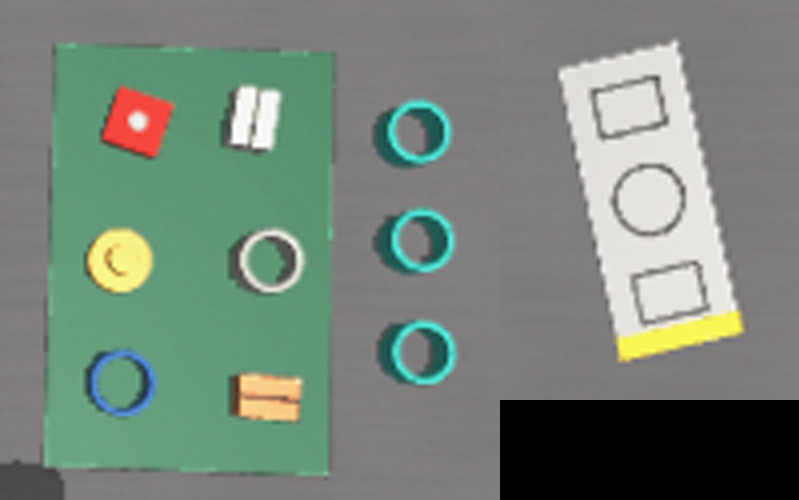

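View pics/crop2.png

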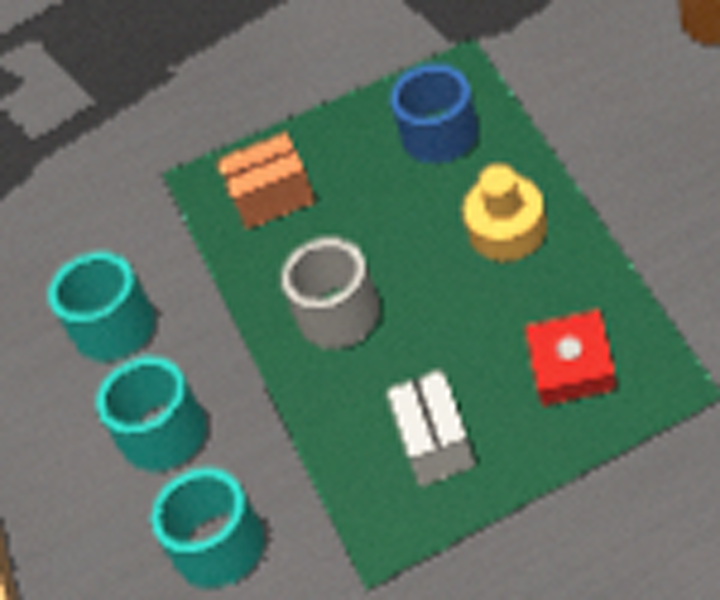

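Confirmed: the stub is the grey ring, the only one that isn't painted. Next, subpixel measurement.

```bash
cat > m.py <<'E'
from h import *
def blob(mask,d,u,v,z,r=14):
    """centre & long-axis angle (deg, mod 180) in world of the blob in a window"""
    m=np.zeros_like(mask); y0,x0=int(v-r),int(u-r); m[y0:y0+2*r+1,x0:x0+2*r+1]=mask[y0:y0+2*r+1,x0:x0+2*r+1]
    n,l,s,c=cv2.connectedComponentsWithStats(m.astype(np.uint8)); k=1+s[1:,4].argmax(); ys,xs=np.nonzero(l==k)
    P=np.array([px2w(d,a,b,z)[:2] for a,b in zip(xs,ys)])
    hull=(P*1000).astype(np.float32); rc=cv2.minAreaRect(hull)
    w,V=np.linalg.eigh(np.cov(P.T)); a=np.degrees(np.arctan2(V[1,1],V[0,1]))%180
    (bx,by),br=cv2.minEnclosingCircle(hull)
    return dict(cen=P.mean(0).round(4),rect=np.round(rc[0],1),sz=np.round(rc[1],1),rang=round(rc[2],1),pca=round(a,1),circ=(round(bx,1),round(by,1),round(br,1)),n=len(P))
E
python3 - <<'E'
from m import *
d=get_image("top"); c=d["color"].astype(int); R,G,B=c[...,0],c[...,1],c[...,2]
hsv=cv2.cvtColor(d["color"],cv2.COLOR_RGB2HSV).astype(int)
neut=(hsv[...,1]<50)&(hsv[...,2]>150)
print("stub",blob(neut,d,337,210,.049,11)); print("al",blob(neut|((hsv[...,1]<40)&(hsv[...,2]>60)),d,333,174,.039,11)); print("al bright",blob(cv2.morphologyEx(neut.astype(np.uint8),cv2.MORPH_CLOSE,np.ones((3,3))),d,333,174,.039,11))
cu=(R>G+40)&(R>B+60)&(R>120)
print("cu",blob(cv2.morphologyEx(cu.astype(np.uint8),cv2.MORPH_CLOSE,np.ones((3,3))),d,337,244,.039,11))
ye=(R>150)&(G>130)&(B<G-40); print("wt",blob(ye,d,300,210,.029,12))
pl=((hsv[...,1]<40)&(hsv[...,2]>150))|ye; pl=cv2.morphologyEx(pl.astype(np.uint8),cv2.MORPH_CLOSE,np.ones((5,5)))
print("plate",blob(pl,d,160,207,.012,46)); print("yel",blob(ye,d,167,240,.012,20))
for u,v in((160,150),(337,210)): print(hsv[v,u])
E
```

```text
stub {'cen': array([ 0.5145, -0.3069]), 'rect': array([ 515. , -306.1]), 'sz': array([45.4, 45.6]), 'rang': 1.0, 'pca': np.float64(144.3), 'circ': (514.6, -306.6, 24.3), 'n': 88}
al {'cen': array([ 0.6233, -0.2934]), 'rect': array([ 623.6, -293.4]), 'sz': array([37.7, 50.4]), 'rang': 80.5, 'pca': np.float64(165.4), 'circ': (624.1, -291.4, 28.6), 'n': 197}
al bright {'cen': array([ 0.6253, -0.2959]), 'rect': array([ 625.1, -295.9]), 'sz': array([33.2, 46.5]), 'rang': 80.5, 'pca': np.float64(174.2), 'circ': (624.3, -295.8, 26.8), 'n': 163}
cu {'cen': array([ 0.4107, -0.3061]), 'rect': array([ 411.2, -306.3]), 'sz': array([30. , 42.7]), 'rang': 1.0, 'pca': np.float64(88.0), 'circ': (411.3, -304.8, 24.5), 'n': 150}
wt {'cen': array([ 0.5141, -0.1937]), 'rect': array([ 514.3, -193.4]), 'sz': array([46. , 46.1]), 'rang': 1.0, 'pca': np.float64(145.6), 'circ': (514.0, -193.9, 24.7), 'n': 206}
plate {'cen': array([0.5152, 0.2359]), 'rect': array([516. , 236.4]), 'sz': array([222.8,  92.6]), 'rang': 14.3, 'pca': np.float64(14.2), 'circ': (516.4, 236.4, 119.2), 'n': 2139}
yel {'cen': array([0.4166, 0.2113]), 'rect': array([416.8, 211. ]), 'sz': array([17.9, 92.6]), 'rang': 14.3, 'pca': np.float64(104.2), 'circ': (416.8, 211.3, 46.6), 'n': 179}
[  0   4 128]
[ 73  93 150]
```

Measured sizes agree (stub 46, blocks 33x46, plate 223x93 mm). Plate centre is (0.516, 0.236) with its long axis at 14.2°. The aluminium long axis is at about 174° and the copper at about 88°. Going to the stub.

```bash
python3 -m handwheel '7 5 0 0 0 -3 1; 14 10 -1 0 0 -6 1; 21 14 -3 0 0 -10.4 1; 25 17 -5 0 0 -10.4 1; 28.4 19.3 -8 0 0 -10.4 1; 28.4 19.3 -8 0 0 -10.4 1; 28.4 19.3 -8 0 0 -10.4 1; 28.4 19.3 -8 0 0 -10.4 1'; python3 -m handwheel '0 0 0 0 0 0 1; 0 0 0 0 0 0 1; 0 0 0 0 0 0 1'
```

```text
time_s: 0.92
position: [0.4979, -0.3169, 0.1578]
tool_rot: [[0.969, 0.247, -0.0], [0.247, -0.969, -0.0], [-0.0, 0.0, -1.0]]
ft_force: [-0.2, -1.1, -0.4]
grip_width: 0.0855
gripper_force: 0.0
time_s: 1.17
position: [0.4963, -0.3186, 0.1585]
tool_rot: [[0.969, 0.247, -0.0], [0.247, -0.969, -0.0], [-0.0, 0.0, -1.0]]
ft_force: [0.5, -0.7, 0.6]
grip_width: 0.0852
gripper_force: 0.0
```

```bash
python3 -m handwheel '1.82 1.2 -2 0 0 0 1; 1.82 1.2 -5 0 0 0 1; 1.82 1.2 -8 0 0 0 1; 1.82 1.2 -11 0 0 0 1; 1.82 1.2 -13 0 0 0 1; 1.82 1.2 -14.5 0 0 0 1; 1.82 1.2 -14.5 0 0 0 1; 1.82 1.2 -14.5 0 0 0 1'; python3 -m handwheel '0 0 0 0 0 0 1;0 0 0 0 0 0 0.6; 0 0 0 0 0 0 0.4;0 0 0 0 0 0 0.3; 0 0 0 0 0 0 0.3; 0 0 0 0 0 0 0.3' 40
```

```text
time_s: 1.83
position: [0.514, -0.3075, 0.0139]
tool_rot: [[0.97, 0.245, -0.0], [0.245, -0.97, -0.0], [-0.0, 0.0, -1.0]]
ft_force: [0.5, -0.9, 0.9]
grip_width: 0.0852
gripper_force: 0.0
time_s: 2.33
position: [0.5149, -0.3065, 0.0145]
tool_rot: [[0.969, 0.247, 0.001], [0.247, -0.969, -0.001], [0.001, 0.001, -1.0]]
ft_force: [-1.8, 0.6, 5.6]
grip_width: 0.0472
gripper_force: 40.8
```

```bash
python3 -m handwheel '0 0 2 0 0 0 0.3;0 0 4.5 0 0 0 0.3;0 0 7 0 0 0 0.3;0 0 9 0 0 0 0.3;0 2 10 0 0 0 0.3;0 5 10 0 0 0 0.3;0 8 10 0 0 0 0.3;0 11 10 0 0 0 0.3'; python3 -m handwheel '0 3 0 0 0 0 0.3;0 6 0 0 0 0 0.3;0 9 0 0 0 0 0.3;0 12 0 0 0 0 0.3;0 15 0 0 0 0 0.3;0 18 0 0 0 0 0.3;0 21 0 0 0 0 0.3;0 24 0 0 0 0 0.3';python3 -m handwheel '0 3 0 0 0 0 0.3;0 6 0 0 0 0 0.3;0 9 0 0 0 0 0.3;0 12 0 0 0 0 0.3;0 15 0 0 0 0 0.3;0 18 0 0 0 0 0.3;0 19 0 0 0 0 0.3;0 19 0 0 0 0 0.3'; python3 -m handwheel '0 0 0 0 0 0 0.3;0 0 0 0 0 0 0.3'
```

```text
time_s: 3.0
position: [0.5143, -0.1951, 0.1136]
tool_rot: [[0.969, 0.246, 0.0], [0.246, -0.969, 0.0], [0.0, -0.0, -1.0]]
ft_force: [0.9, 0.3, -2.1]
grip_width: 0.0477
gripper_force: 42.0
time_s: 3.67
position: [0.5143, 0.0452, 0.1135]
tool_rot: [[0.969, 0.247, -0.0], [0.247, -0.969, 0.0], [-0.0, -0.0, -1.0]]
ft_force: [0.9, -0.9, -2.2]
grip_width: 0.0474
gripper_force: 42.0
time_s: 4.33
position: [0.5141, 0.2358, 0.1133]
tool_rot: [[0.968, 0.25, -0.0], [0.25, -0.968, 0.0], [-0.0, -0.0, -1.0]]
ft_force: [0.2, -0.6, -2.7]
grip_width: 0.0475
gripper_force: 42.1
time_s: 4.5
position: [0.5147, 0.2326, 0.1134]
tool_rot: [[0.969, 0.246, -0.0], [0.246, -0.969, -0.0], [-0.0, 0.0, -1.0]]
ft_force: [1.0, -0.1, -1.6]
grip_width: 0.0471
gripper_force: 42.1
```

```bash
python3 -m handwheel '0.1 0.3 -2 0 0 0 0.3;0.1 0.3 -4.5 0 0 0 0.3;0.1 0.3 -6.5 0 0 0 0.3;0.1 0.3 -8 0 0 0 0.3;0.1 0.3 -8.7 0 0 0 0.3;0.1 0.3 -9 0 0 0 0.3;0.1 0.3 -9.1 0 0 0 0.3;0.1 0.3 -9.1 0 0 0 0.3'; python3 -c "
from h import *
d=get_image('scene');cv2.imwrite('pics/s1.png',cv2.resize(d['color'][100:200,250:400,::-1],(750,500),interpolation=cv2.INTER_CUBIC))"
```

```text
time_s: 5.17
position: [0.5162, 0.2364, 0.0232]
tool_rot: [[0.969, 0.246, 0.001], [0.246, -0.969, 0.0], [0.001, 0.0, -1.0]]
ft_force: [0.1, -1.3, -2.4]
grip_width: 0.0474
gripper_force: 42.0
```

View pics/s1.png

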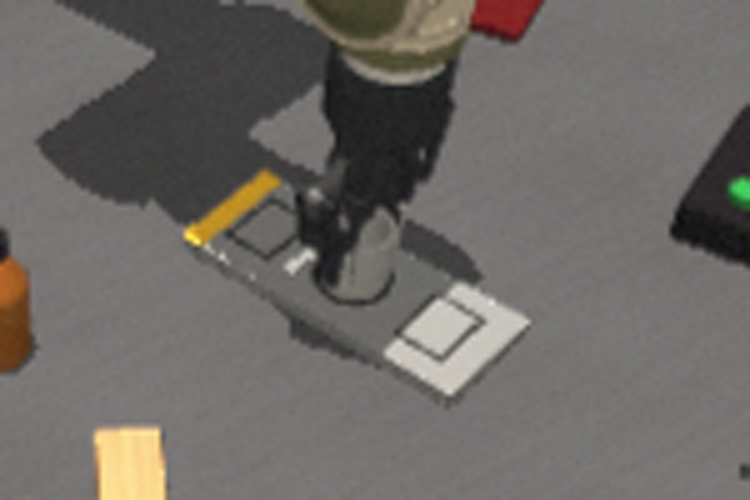

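The stub sits in the ring (crop 355,270) about 1 mm up. I'll lower it, release, retreat and check from above.

```bash
python3 -m handwheel '0 0 -0.1 0 0 0 0.3;0 0 -0.15 0 0 0 0.3;0 0 -0.15 0 0 0 0.3;0 0 -0.15 0 0 0 0.6;0 0 -0.15 0 0 0 0.8;0 0 -0.15 0 0 0 1;0 0 -0.15 0 0 0 1;0 0 -0.15 0 0 0 1'; python3 -m handwheel '0 0 2 0 0 0 1;0 0 5 0 0 0 1;0 0 8 0 0 0 1;0 -3 11 0 0 0 1;0 -7 11 0 0 0 1;0 -11 11 0 0 0 1;-1 -15 11 0 0 0 1;-2 -19 11 0 0 0 1';  python3 -m handwheel '-1 -4 0 0 0 0 1;-2 -8 0 0 0 0 1;-3 -12 0 0 0 0 1;-4 -16 0 0 0 0 1;-5 -20 0 0 0 0 1;-6 -24 0 0 0 0 1;-7 -28 0 0 0 -3 1;-8 -32 0 0 0 -6 1'
python3 - <<'E'
from m import *
d=get_image("top"); hsv=cv2.cvtColor(d["color"],cv2.COLOR_RGB2HSV).astype(int)
cv2.imwrite("pics/p2.png",cv2.resize(d["color"][160:255,110:220,::-1],(770,665),interpolation=cv2.INTER_CUBIC)[:600])
E
```

```text
time_s: 5.88
position: [0.5157, 0.2367, 0.0209]
tool_rot: [[0.969, 0.247, -0.0], [0.247, -0.969, 0.0], [-0.0, -0.0, -1.0]]
ft_force: [0.2, -0.4, -0.4]
grip_width: 0.0856
gripper_force: 0.0
time_s: 6.55
position: [0.4953, 0.0451, 0.131]
tool_rot: [[0.969, 0.247, 0.001], [0.247, -0.969, -0.0], [0.001, 0.0, -1.0]]
ft_force: [0.9, -0.2, 0.4]
grip_width: 0.0852
gripper_force: 0.0
time_s: 7.22
position: [0.4147, -0.2752, 0.131]
tool_rot: [[0.99, 0.142, 0.0], [0.142, -0.99, -0.0], [0.0, 0.0, -1.0]]
ft_force: [1.4, -0.3, -0.9]
grip_width: 0.0857
gripper_force: 0.0
```

View pics/p2.png

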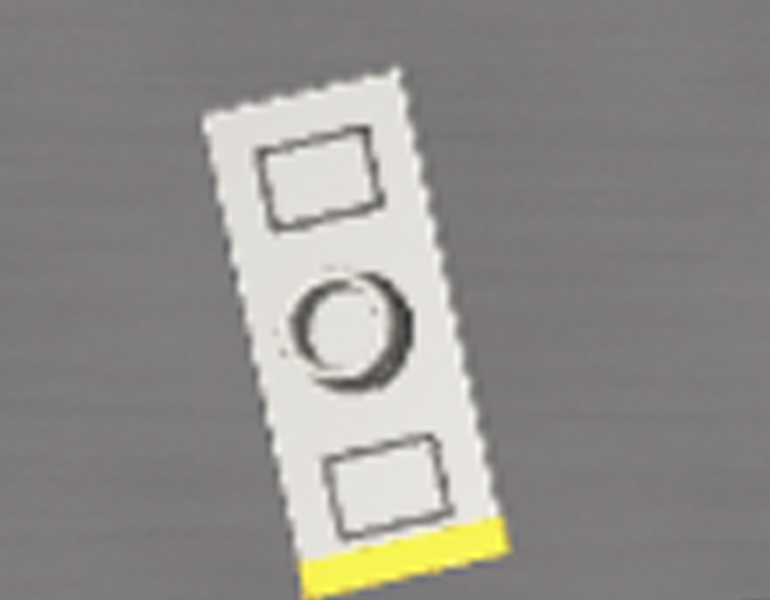

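The stub is on the ring, but the white rim blends into the plate. I'll overlay the predicted outlines to judge the fit.

Run:
```python
from h import *
t=np.linspace(0,2*np.pi,60)
out=[]
for n in("top","scene"):
    d=get_image(n); u,v=map(int,w2px(d,(.5156,.2362,.03))); r=16 if n=="top" else 26; S=400//(2*r)
    im=cv2.resize(np.ascontiguousarray(d["color"][v-r:v+r,u-r:u+r,::-1]),None,fx=S,fy=S,interpolation=cv2.INTER_CUBIC)
    for z,R,c in((.012,.024,(0,0,255)),(.057,.024,(0,200,0)),(.057,.019,(255,0,0))):
        P=np.array([w2px(d,(.5156+R*np.cos(a),.2362+R*np.sin(a),z)) for a in t]); P=((P-[u-r,v-r]+.5)*S).astype(int)
        cv2.polylines(im,[P],True,c,1)
    out.append(cv2.resize(im,(390,390)))
cv2.imwrite("pics/ov.png",np.hstack(out))
```

```text
(no output)
```

View pics/ov.png

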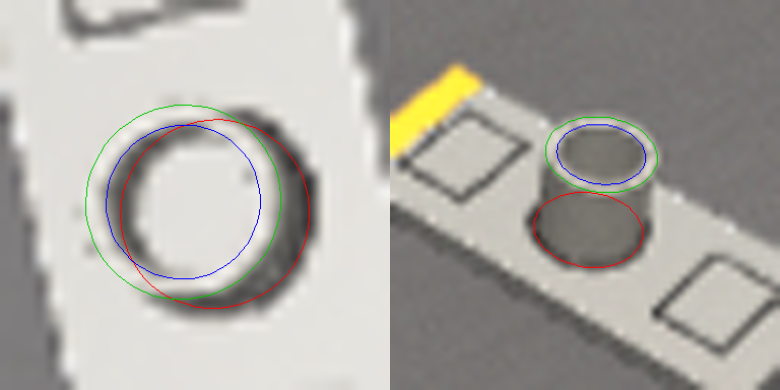

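The stub fits the ring to within about 1 mm in both views: the dark outline shows evenly round the foot (scene crop 590,230). Copper next.

```bash
python3 -m handwheel '-0.3 -2 -1 0 0 -5 1;-0.35 -3.1 -3 0 0 -10 1;-0.35 -3.1 -6 0 0 -10 1;-0.35 -3.1 -9 0 0 -10 1;-0.35 -3.1 -11 0 0 -10 1;-0.35 -3.1 -12 0 0 -10 1;-0.35 -3.1 -12 0 0 -10 1;-0.35 -3.1 -12 0 0 -10 1';python3 -m handwheel '0 0 0 0 0 0 1;0 0 0 0 0 0 0.6; 0 0 0 0 0 0 0.4;0 0 0 0 0 0 0.3; 0 0 0 0 0 0 0.3; 0 0 0 0 0 0 0.3' 60
```

```text
time_s: 8.03
position: [0.4126, -0.304, 0.0114]
tool_rot: [[1.0, -0.029, 0.0], [-0.029, -1.0, -0.0], [0.0, 0.0, -1.0]]
ft_force: [-0.5, -0.3, -0.1]
grip_width: 0.0856
gripper_force: 0.0
time_s: 8.53
position: [0.4125, -0.3048, 0.0118]
tool_rot: [[1.0, -0.03, 0.001], [-0.03, -1.0, -0.002], [0.001, 0.001, -1.0]]
ft_force: [-0.5, 0.6, 6.5]
grip_width: 0.044
gripper_force: 61.7
```

```bash
python3 -m handwheel '0 0 2 0 0 0 0.3;0 0 5 0 0 0 0.3;0 0 8 0 0 0 0.3;0 0 11 0 0 3 0.3;0 2 14 0 0 6 0.3;1 5 15 0 0 9 0.3;2 8 15 0 0 12 0.3;3 11 15 0 0 15.9 0.3'; python3 -m handwheel '0 3 0 0 0 0 0.3;0 6 0 0 0 0 0.3;0 9 0 0 0 0 0.3;0 12 0 0 0 0 0.3;0 15 0 0 0 0 0.3;0 18 0 0 0 0 0.3;0 21 0 0 0 0 0.3;0 24 0 0 0 0 0.3';python3 -m handwheel '0 3 0 0 0 0 0.3;0 6 0 0 0 0 0.3;0 9 0 0 0 0 0.3;0 12 0 0 0 0 0.3;0 15 0 0 0 0 0.3;0.6 17 0 0 0 0 0.3;0.6 17 0 0 0 0 0.3;0.6 17 0 0 0 0 0.3'; python3 -m handwheel '0 0 0 0 0 0 0.3;0 0 0 0 0 0 0.3'
```

```text
time_s: 9.2
position: [0.4421, -0.1931, 0.1615]
tool_rot: [[0.969, 0.246, 0.001], [0.246, -0.969, -0.0], [0.001, 0.001, -1.0]]
ft_force: [1.0, -0.1, -3.9]
grip_width: 0.044
gripper_force: 63.4
time_s: 9.87
position: [0.4414, 0.0472, 0.1607]
tool_rot: [[0.97, 0.245, -0.001], [0.245, -0.97, 0.0], [-0.001, -0.0, -1.0]]
ft_force: [0.9, 0.2, -3.6]
grip_width: 0.0442
gripper_force: 63.4
time_s: 10.53
position: [0.4476, 0.2163, 0.1604]
tool_rot: [[0.969, 0.247, -0.001], [0.247, -0.969, -0.0], [-0.001, 0.0, -1.0]]
ft_force: [-0.7, -1.1, -3.5]
grip_width: 0.044
gripper_force: 63.3
time_s: 10.7
position: [0.4479, 0.2149, 0.1608]
tool_rot: [[0.97, 0.244, -0.001], [0.244, -0.97, -0.0], [-0.001, 0.0, -1.0]]
ft_force: [0.5, 0.1, -4.4]
grip_width: 0.0438
gripper_force: 63.3
```

```bash
python3 -m handwheel '0.1 0.4 -3 0 0 0 0.3;0.1 0.4 -6 0 0 0 0.3;0.1 0.4 -9 0 0 0 0.3;0.1 0.4 -11.5 0 0 0 0.3;0.1 0.4 -13 0 0 0 0.3;0.1 0.4 -13.7 0 0 0 0.3;0.1 0.4 -13.9 0 0 0 0.3;0.1 0.4 -13.9 0 0 0 0.3'
python3 - <<'E'
from h import *
d=get_image("scene"); c=(.4477,.2190); e=np.radians(194.2); ex=np.array([np.cos(e),np.sin(e)]); ey=np.array([-ex[1],ex[0]])
u,v=map(int,w2px(d,(*c,.02))); S=10;r=30
im=cv2.resize(np.ascontiguousarray(d["color"][v-r:v+r,u-r:u+r,::-1]),None,fx=S,fy=S,interpolation=cv2.INTER_CUBIC)
for z,col in((.012,(0,0,255)),(.047,(0,200,0))):
    P=np.array([w2px(d,(*(np.array(c)+a*ex+b*ey),z)) for a,b in((.016,.0225),(.016,-.0225),(-.016,-.0225),(-.016,.0225))]); cv2.polylines(im,[((P-[u-r,v-r]+.5)*S).astype(int)],True,col,1)
cv2.imwrite("pics/cu1.png",im)
E
```

```text
time_s: 11.37
position: [0.4496, 0.2193, 0.0223]
tool_rot: [[0.97, 0.244, 0.0], [0.244, -0.97, 0.0], [0.0, 0.0, -1.0]]
ft_force: [-0.6, 0.4, -3.3]
grip_width: 0.044
gripper_force: 63.2
```

View pics/cu1.png

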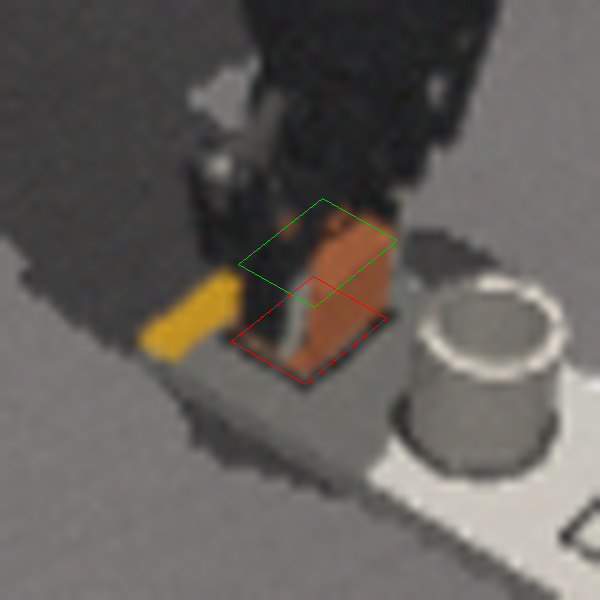

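The copper hovers about 2 mm over its outline and lines up with it (near corner 305,385). Lower and release, then go to the aluminium.

```bash
python3 -m handwheel '0 0 -0.1 0 0 0 0.3;0 0 -0.2 0 0 0 0.3;0 0 -0.25 0 0 0 0.3;0 0 -0.25 0 0 0 0.3;0 0 -0.25 0 0 0 0.6;0 0 -0.25 0 0 0 1;0 0 -0.25 0 0 0 1;0 0 -0.25 0 0 0 1'; python3 -m handwheel '0 0 0 0 0 0 1;0 0 3 0 0 0 1;0 0 6 0 0 0 1;0 0 9 0 0 0 1;0 0 12 0 0 0 1;2 -3 13 0 0 5 1;4 -6 13 0 0 10 1;6 -9 13 0 0 15 1'; python3 -m handwheel '1.2 -4 0 0 0 5 1;2.4 -8 0 0 0 10 1;3.6 -12 0 0 0 15 1;4.8 -16 0 0 0 20 1;6 -20 0 0 0 25 1;7 -24 0 0 0 30 1;8 -28 0 0 0 35 1;9 -32 0 0 0 40 1'
python3 - <<'E'
from m import *
d=get_image("top"); c=d["color"].astype(int); R,G,B=c[...,0],c[...,1],c[...,2]
cu=(R>G+40)&(R>B+60)&(R>100)&(G<190)
u,v=w2px(d,(.4477,.219,.047)); print("cu top",blob(cv2.morphologyEx(cu.astype(np.uint8),cv2.MORPH_CLOSE,np.ones((3,3))),d,u,v,.047,11))
ye=(R>150)&(G>130)&(B<G-40); print("yel",blob(ye,d,167,240,.012,20))
cv2.imwrite("pics/p3.png",cv2.resize(d["color"][160:255,110:220,::-1],(660,570),interpolation=cv2.INTER_CUBIC))
E
```

```text
time_s: 12.08
position: [0.4493, 0.2197, 0.0196]
tool_rot: [[0.97, 0.245, 0.0], [0.245, -0.97, 0.0], [0.0, 0.0, -1.0]]
ft_force: [-1.0, 0.7, -0.4]
grip_width: 0.084
gripper_force: 0.0
time_s: 12.75
position: [0.51, 0.1288, 0.1506]
tool_rot: [[0.87, 0.493, 0.002], [0.493, -0.87, 0.0], [0.002, 0.001, -1.0]]
ft_force: [0.3, 0.3, -0.2]
grip_width: 0.0857
gripper_force: 0.0
time_s: 13.42
position: [0.5992, -0.1924, 0.1494]
tool_rot: [[0.352, 0.936, -0.0], [0.936, -0.352, 0.0], [0.0, -0.0, -1.0]]
ft_force: [0.9, 1.4, -0.8]
grip_width: 0.0853
gripper_force: 0.0
cu top {'cen': array([0.4479, 0.2172]), 'rect': array([448.2, 217.4]), 'sz': array([32.9, 44.9]), 'rang': 14.3, 'pca': np.float64(104.4), 'circ': (447.1, 215.8, 25.4), 'n': 163}
yel {'cen': array([0.4126, 0.2293]), 'rect': array([413.1, 225.5]), 'sz': array([17.9, 62.9]), 'rang': 15.0, 'pca': np.float64(107.9), 'circ': (413.3, 225.7, 32.1), 'n': 107}
```

View pics/p3.png

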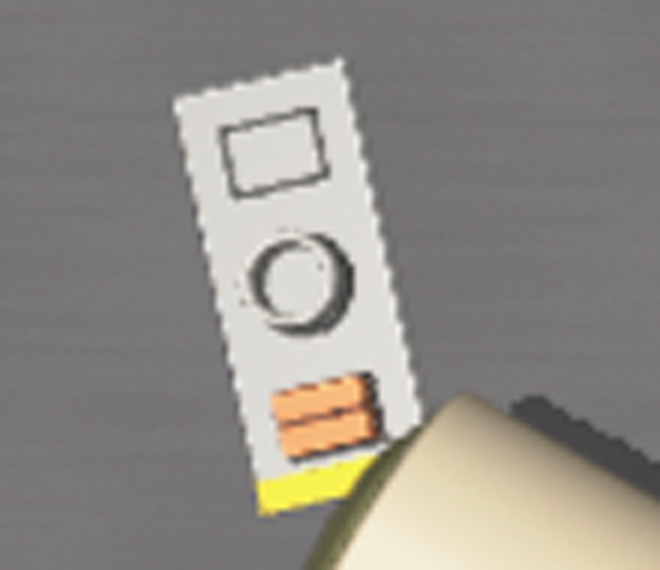

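Copper is placed: it measures (0.448, 0.217) at 104.4° against a target of (0.4477, 0.219) at 104.2°. Now the aluminium.

```bash
python3 -m handwheel '1 -3.5 0 0 0 5 1;2 -7 0 0 0 10 1;2.6 -10.3 -1 0 0 14.6 1;2.6 -10.3 -4 0 0 14.6 1;2.6 -10.3 -7 0 0 14.6 1;2.6 -10.3 -10 0 0 14.6 1;2.6 -10.3 -10 0 0 14.6 1;2.6 -10.3 -10 0 0 14.6 1'; python3 -m handwheel '0 0 0 0 0 0 1;0 0 0 0 0 0 1'
```

```text
time_s: 14.13
position: [0.6247, -0.293, 0.0487]
tool_rot: [[0.108, 0.994, -0.002], [0.994, -0.108, 0.002], [0.001, -0.003, -1.0]]
ft_force: [-0.1, 0.2, -0.3]
grip_width: 0.0858
gripper_force: 0.0
time_s: 14.3
position: [0.6262, -0.2938, 0.0521]
tool_rot: [[0.108, 0.994, 0.003], [0.994, -0.108, -0.002], [-0.002, 0.004, -1.0]]
ft_force: [-0.2, 0.4, 0.6]
grip_width: 0.0852
gripper_force: 0.0
```

```bash
python3 -m handwheel '0 -0.2 -1.5 0 0 0 1;0 -0.2 -3 0 0 0 1;0 -0.2 -3.9 0 0 0 1;0 -0.2 -3.9 0 0 0 1;0 -0.2 -3.9 0 0 0 0.6;0 -0.2 -3.9 0 0 0 0.4;0 -0.2 -3.9 0 0 0 0.3;0 -0.2 -3.9 0 0 0 0.3' 40; python3 -m handwheel '0 0 0 0 0 0 0.3;0 0 0 0 0 0 0.3'
```

```text
time_s: 14.97
position: [0.6256, -0.2956, 0.0117]
tool_rot: [[0.108, 0.994, 0.002], [0.994, -0.108, -0.001], [-0.001, 0.002, -1.0]]
ft_force: [-0.0, -0.2, -1.9]
grip_width: 0.0445
gripper_force: 41.5
time_s: 15.13
position: [0.6256, -0.2956, 0.0117]
tool_rot: [[0.108, 0.994, 0.002], [0.994, -0.108, -0.001], [-0.001, 0.002, -1.0]]
ft_force: [-0.3, 1.6, 6.4]
grip_width: 0.0443
gripper_force: 42.3
```

```bash
python3 -m handwheel '0 0 2 0 0 0 0.3;0 0 4.5 0 0 0 0.3;0 0 7 0 0 0 0.3;0 0 9 0 0 0 0.3;0 2 10 0 0 -6 0.3;0 5 10 0 0 -12 0.3;0 8 10 0 0 -18 0.3;0 11 10 0 0 -24 0.3'; python3 -m handwheel '0 3 0 0 0 -6 0.3;0 6 0 0 0 -12 0.3;-1 9 0 0 0 -18 0.3;-1 12 0 0 0 -24 0.3;-2 15 0 0 0 -30 0.3;-2 18 0 0 0 -36 0.3;-3 21 0 0 0 -42 0.3;-3 24 0 0 0 -45.6 0.3';python3 -m handwheel '0 3 0 0 0 0 0.3;0 6 0 0 0 0 0.3;0 9 0 0 0 0 0.3;0 12 0 0 0 0 0.3;-0.6 15 0 0 0 0 0.3;-1.2 18 0 0 0 0 0.3;-1.2 19.5 0 0 0 0 0.3;-1.2 19.5 0 0 0 0 0.3'; python3 -m handwheel '0 0 0 0 0 0 0.3;0 0 0 0 0 0 0.3'
```

```text
time_s: 15.8
position: [0.6248, -0.1841, 0.1104]
tool_rot: [[0.508, 0.861, -0.0], [0.861, -0.508, 0.0], [0.0, -0.0, -1.0]]
ft_force: [0.8, -0.0, -1.7]
grip_width: 0.0444
gripper_force: 41.5
time_s: 16.47
position: [0.5937, 0.0562, 0.1103]
tool_rot: [[0.971, 0.24, -0.001], [0.24, -0.971, 0.0], [-0.001, -0.001, -1.0]]
ft_force: [0.3, 0.8, -2.1]
grip_width: 0.0443
gripper_force: 41.5
time_s: 17.13
position: [0.5824, 0.2526, 0.1102]
tool_rot: [[0.969, 0.248, -0.0], [0.248, -0.969, 0.001], [-0.0, -0.001, -1.0]]
ft_force: [0.8, -0.8, -2.3]
grip_width: 0.0444
gripper_force: 41.5
time_s: 17.3
position: [0.5835, 0.2486, 0.1103]
tool_rot: [[0.97, 0.244, -0.0], [0.244, -0.97, -0.0], [-0.0, 0.0, -1.0]]
ft_force: [-0.7, 0.8, -1.1]
grip_width: 0.0442
gripper_force: 41.5
```

```bash
python3 -m handwheel '0 0.4 -2 0 0 0 0.3;0 0.4 -4.5 0 0 0 0.3;0 0.4 -6.5 0 0 0 0.3;0 0.4 -8 0 0 0 0.3;0 0.4 -8.6 0 0 0 0.3;0 0.4 -8.8 0 0 0 0.3;0 0.4 -8.8 0 0 0 0.3;0 0.4 -8.8 0 0 0 0.3'
python3 - <<'E'
from h import *
d=get_image("scene"); u,v=map(int,w2px(d,(.5156,.2362,.02))); r=45
cv2.imwrite("pics/al1.png",cv2.resize(d["color"][v-r:v+r,u-r:u+r,::-1],(600,600),interpolation=cv2.INTER_CUBIC))
E
```

```text
time_s: 17.97
position: [0.5839, 0.2534, 0.0235]
tool_rot: [[0.97, 0.244, 0.002], [0.244, -0.97, 0.0], [0.002, 0.0, -1.0]]
ft_force: [-0.8, 0.0, -1.9]
grip_width: 0.044
gripper_force: 41.6
```

View pics/al1.png

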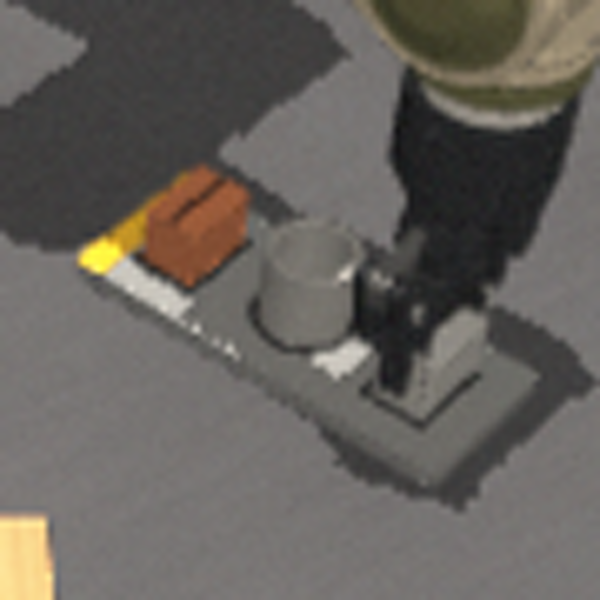

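The aluminium lines up with its outline (near corner 425,420), about 3 mm up. Lower, release, go to the weight.

```bash
python3 -m handwheel '0 0 -0.15 0 0 0 0.3;0 0 -0.25 0 0 0 0.3;0 0 -0.3 0 0 0 0.3;0 0 -0.3 0 0 0 0.3;0 0 -0.3 0 0 0 0.6;0 0 -0.3 0 0 0 1;0 0 -0.3 0 0 0 1;0 0 -0.3 0 0 0 1'; python3 -m handwheel '0 0 0 0 0 0 1;0 0 3 0 0 0 1;0 0 6 0 0 0 1;0 0 9 0 0 0 1;0 0 12 0 0 0 1;-1 -3 12 0 0 0 1;-2 -6 12 0 0 0 1;-3 -9 12 0 0 0 1'; python3 -m handwheel '-0.5 -4 0 0 0 0 1;-1 -8 0 0 0 0 1;-1.5 -12 0 0 0 0 1;-2 -16 0 0 0 0 1;-2.5 -20 0 0 0 0 1;-3 -24 0 0 0 0 1;-3.5 -28 0 0 0 0 1;-4 -32 0 0 0 0 1'; python3 -m handwheel '0 -3.7 0 0 0 0 1;0 -3.7 0 0 0 0 1;0 -3.7 0 0 0 0 1;0 -3.7 0 0 0 0 1'
python3 - <<'E'
from h import *
d=get_image("top"); u,v=map(int,w2px(d,(.5156,.2362,.02)))
a=cv2.resize(d["color"][v-45:v+45,u-30:u+30,::-1],(400,600),interpolation=cv2.INTER_CUBIC)
d=get_image("scene"); u,v=map(int,w2px(d,(.5156,.2362,.02)))
b=cv2.resize(d["color"][v-45:v+45,u-30:u+30,::-1],(400,600),interpolation=cv2.INTER_CUBIC)
cv2.imwrite("pics/al2.png",np.hstack([a,b]))
E
```

```text
time_s: 18.68
position: [0.5832, 0.2537, 0.0195]
tool_rot: [[0.97, 0.245, 0.0], [0.245, -0.97, 0.0], [0.0, -0.0, -1.0]]
ft_force: [0.1, 0.2, 0.4]
grip_width: 0.0843
gripper_force: 0.0
time_s: 19.35
position: [0.5526, 0.163, 0.1399]
tool_rot: [[0.969, 0.246, 0.001], [0.246, -0.969, 0.0], [0.001, 0.0, -1.0]]
ft_force: [0.8, -0.3, -0.0]
grip_width: 0.0852
gripper_force: 0.0
time_s: 20.02
position: [0.5126, -0.1582, 0.1397]
tool_rot: [[0.97, 0.245, 0.0], [0.245, -0.97, -0.0], [0.0, 0.0, -1.0]]
ft_force: [1.1, -0.9, 0.1]
grip_width: 0.0854
gripper_force: 0.0
time_s: 20.35
position: [0.513, -0.1929, 0.1393]
tool_rot: [[0.97, 0.245, -0.0], [0.245, -0.97, 0.001], [-0.0, -0.001, -1.0]]
ft_force: [0.2, 0.4, -0.3]
grip_width: 0.0856
gripper_force: 0.0
```

View pics/al2.png

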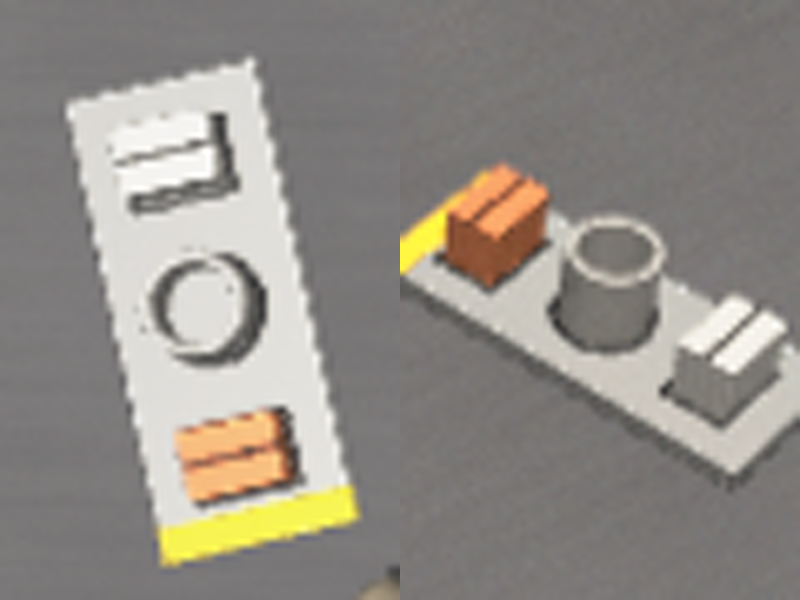

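Both blocks look seated. I'll quantify their offset against the plate in both cameras, using silhouette centroids against a rendered model with the camera bias removed via the plate.

```bash
cat > chk.py <<'E'
from h import *
from scipy.optimize import least_squares
e=np.radians(194.2); ex=np.array([np.cos(e),np.sin(e)]); ey=np.array([-ex[1],ex[0]]); C=np.array([.5156,.2362])
D={n:get_image(n) for n in("top","scene")}
I0={n:cv2.imread(f"pics/{n}0.png")[:,:,::-1] for n in D}
def cen(pts):  # centroid of convex hull of projected points
    h=cv2.convexHull(np.array(pts,np.float32)); m=cv2.moments(h); return np.array([m["m10"],m["m01"]])/m["m00"],m["m00"]
def model(d,x,y,a,b,z0,z1):
    return cen([w2px(d,(*(C+(x+sx*a)*ex+(y+sy*b)*ey),z)) for sx in(1,-1) for sy in(1,-1) for z in(z0,z1)])
def big(mask,u,v,r):
    m=np.zeros_like(mask,np.uint8);m[int(v-r):int(v+r),int(u-r):int(u+r)]=mask[int(v-r):int(v+r),int(u-r):int(u+r)]
    m=cv2.morphologyEx(m,cv2.MORPH_CLOSE,np.ones((3,3)));n,l,s,c=cv2.connectedComponentsWithStats(m);k=1+s[1:,4].argmax();return c[k],s[k,4]
for n,d in D.items():
    c=d["color"].astype(int);i0=I0[n].astype(int)
    # plate bias: bright-neutral or yellow hull in the start picture
    hs=cv2.cvtColor(np.ascontiguousarray(I0[n]),cv2.COLOR_RGB2HSV); m=((hs[...,1]<40)&(hs[...,2]>145))|((hs[...,1]>120)&(hs[...,0]>18)&(hs[...,0]<35)&(hs[...,2]>150))
    m=cv2.morphologyEx(m.astype(np.uint8),cv2.MORPH_CLOSE,np.ones((3,3)))
    p,ap=model(d,0,0,.11,.045,.012,.0121); f,af=big(m,*p,48); bias=f-p; print(n,"plate bias px",bias.round(2),af,round(ap))
    for k,x,msk in(("cu",.07,(c[...,0]>c[...,1]+25)&(c[...,0]>c[...,2]+35)&~((c[...,1]>c[...,0]*.72))),("al",-.07,np.abs(c-i0).sum(2)>40)):
        p,ap=model(d,x,0,.016,.0225,.012,.047)
        f,af=big(msk,*p,20); J=np.array([model(d,x+.001,0,.016,.0225,.012,.047)[0]-p,model(d,x,.001,.016,.0225,.012,.047)[0]-p]).T
        print(" ",k,"off plate mm",np.linalg.solve(J,f-p-bias).round(1),af,round(ap))
E
python3 chk.py
```

```text
top plate bias px [ 0.03 -0.25] 2143 2066
  cu off plate mm [0.2 6.5] 49 185
  al off plate mm [-0.2  0.1] 210 195
scene plate bias px [-0.07 -0.3 ] 1280 1248
  cu off plate mm [-0.1 -0.4] 187 203
  al off plate mm [-1.1 -1. ] 226 221
```

Both blocks are within about 1 mm of their outlines (the top-view copper mask was only partial, so I ignore it). Now grip the weight by the knob, carefully.

```bash
python3 -m handwheel '0.1 -0.05 -3 0 0 0 1;0.1 -0.05 -6 0 0 0 1;0.1 -0.05 -8.5 0 0 0 1;0.1 -0.05 -10.2 0 0 0 1;0.1 -0.05 -10.2 0 0 0 0.6;0.1 -0.05 -10.2 0 0 0 0.4;0.1 -0.05 -10.2 0 0 0 0.4;0.1 -0.05 -10.2 0 0 0 0.4' 60; python3 -m handwheel '0 0 -0.2 0 0 0 0.4;0 0 -0.4 0 0 0 0.4;0 0 -0.4 0 0 0 0.3;0 0 -0.4 0 0 0 0.1;0 0 -0.4 0 0 0 0.1;0 0 -0.4 0 0 0 0.1;0 0 -0.4 0 0 0 0.1'
python3 - <<'E'
from h import *
d=get_image("scene"); u,v=map(int,w2px(d,(.514,-.194,.04))); r=30
cv2.imwrite("pics/w1.png",cv2.resize(d["color"][v-r:v+r,u-r:u+r,::-1],(500,500),interpolation=cv2.INTER_CUBIC))
E
```

```text
time_s: 21.22
position: [0.5149, -0.194, 0.0389]
tool_rot: [[0.969, 0.245, 0.002], [0.245, -0.969, -0.001], [0.002, 0.002, -1.0]]
ft_force: [-0.4, -1.0, -0.1]
grip_width: 0.0388
gripper_force: 0.0
time_s: 21.8
position: [0.5141, -0.1937, 0.0337]
tool_rot: [[0.97, 0.245, 0.0], [0.245, -0.97, 0.0], [0.0, -0.0, -1.0]]
ft_force: [-1.6, 1.5, 5.3]
grip_width: 0.0197
gripper_force: 59.1
```

View pics/w1.png

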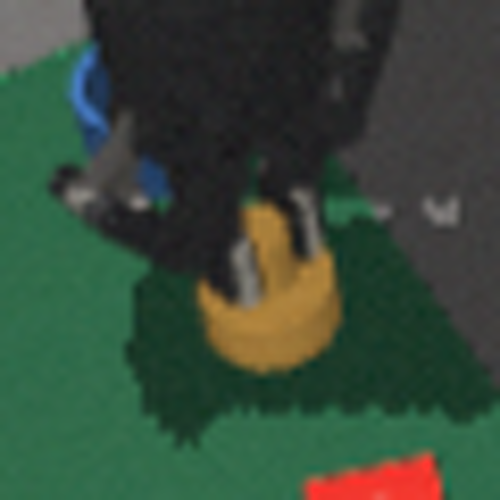

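Good knob grip (crop 265,250). Carry it to over the stub.

```bash
python3 -m handwheel '0 0 2 0 0 0 0.1;0 0 4.5 0 0 0 0.1;0 0 7 0 0 0 0.1;0 0 9.5 0 0 0 0.1;0 2 11 0 0 0 0.1;0 5 12 0 0 0 0.1;0 8 12 0 0 0 0.1;0 11 12 0 0 0 0.1'; python3 -m handwheel '0 3 0 0 0 0 0.1;0 6 0 0 0 0 0.1;0 9 0 0 0 0 0.1;0 12 0 0 0 0 0.1;0 15 0 0 0 0 0.1;0 18 0 0 0 0 0.1;0 21 0 0 0 0 0.1;0 24 0 0 0 0 0.1'; python3 -m handwheel '0 3 0 0 0 0 0.1;0 5 0 0 0 0 0.1;0.1 7 0 0 0 0 0.1;0.1 8 0 0 0 0 0.1;0.1 8 0 0 0 0 0.1;0.1 8 0 0 0 0 0.1;0.1 8 0 0 0 0 0.1'
```

```text
time_s: 22.52
position: [0.5138, -0.0828, 0.1532]
tool_rot: [[0.97, 0.244, -0.0], [0.244, -0.97, 0.0], [-0.0, -0.0, -1.0]]
ft_force: [-0.1, 0.5, -5.0]
grip_width: 0.0201
gripper_force: 60.1
time_s: 23.18
position: [0.5135, 0.1575, 0.1525]
tool_rot: [[0.97, 0.245, -0.002], [0.245, -0.97, -0.0], [-0.002, -0.0, -1.0]]
ft_force: [1.9, -0.2, -5.1]
grip_width: 0.0196
gripper_force: 60.1
time_s: 23.77
position: [0.5151, 0.2353, 0.153]
tool_rot: [[0.97, 0.244, -0.001], [0.244, -0.97, -0.001], [-0.001, 0.0, -1.0]]
ft_force: [0.3, -0.5, -6.2]
grip_width: 0.0199
gripper_force: 60.1
```

```bash
python3 -m handwheel '0.04 0.12 -2 0 0 0 0.1;0.04 0.12 -4 0 0 0 0.1;0.04 0.12 -5.5 0 0 0 0.1;0.04 0.12 -6.2 0 0 0 0.1;0.04 0.12 -6.4 0 0 0 0.1;0.04 0.12 -6.4 0 0 0 0.1;0.04 0.12 -6.4 0 0 0 0.1'
python3 - <<'E'
from h import *
d=get_image("scene"); u,v=map(int,w2px(d,(.5156,.2362,.05))); r=30
cv2.imwrite("pics/w2.png",cv2.resize(d["color"][v-r:v+r,u-r:u+r,::-1],(600,600),interpolation=cv2.INTER_CUBIC))
E
```

```text
time_s: 24.35
position: [0.5162, 0.2372, 0.0904]
tool_rot: [[0.97, 0.245, 0.002], [0.245, -0.97, 0.0], [0.002, 0.0, -1.0]]
ft_force: [-0.0, -0.8, -4.9]
grip_width: 0.02
gripper_force: 60.1
```

View pics/w2.png

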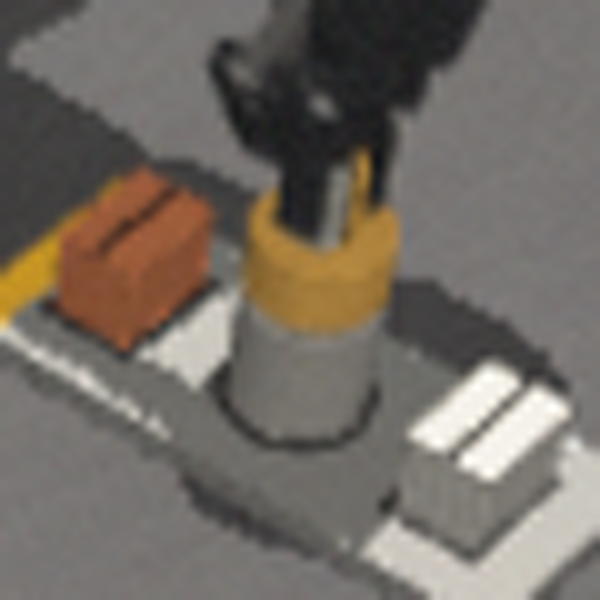

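The weight is centred over the stub: column 322 against about 325 expected from the lean. Lower and release.

```bash
python3 -m handwheel '-0.04 0 -0.15 0 0 0 0.1;-0.04 0 -0.25 0 0 0 0.1;-0.04 0 -0.32 0 0 0 0.1;-0.04 0 -0.32 0 0 0 0.1;-0.04 0 -0.32 0 0 0 0.1'
```

```text
time_s: 24.82
position: [0.5153, 0.2375, 0.0868]
tool_rot: [[0.969, 0.245, 0.001], [0.245, -0.969, 0.0], [0.001, 0.0, -1.0]]
ft_force: [-1.1, -1.4, 0.8]
grip_width: 0.0198
gripper_force: 60.7
```

Weight carried by the stub now (force about 0). Release, rise and back away.

```bash
python3 -m handwheel '0 0 0 0 0 0 0.3;0 0 0 0 0 0 0.4;0 0 0 0 0 0 0.6;0 0 0 0 0 0 0.7;0 0 0 0 0 0 0.7;0 0 2 0 0 0 0.7;0 0 5 0 0 0 0.7;0 0 8 0 0 0 0.7'; python3 -m handwheel '0 -3 3 0 0 0 0.7;0 -6 3 0 0 0 0.7;0 -10 3 0 0 0 0.7;0 -14 3 0 0 0 0.7;0 -18 3 0 0 0 0.7;0 -22 3 0 0 0 0.7;0 -26 3 0 0 0 0.7;0 -30 3 0 0 0 0.7';python3 -m handwheel '0 0 0 0 0 0 0.7;0 0 0 0 0 0 0.7;0 0 0 0 0 0 0.7'
python3 - <<'E'
from h import *
d=get_image("top"); a=cv2.resize(d["color"][130:270,110:390,::-1],(800,400),interpolation=cv2.INTER_CUBIC)
d=get_image("scene"); u,v=map(int,w2px(d,(.5156,.2362,.05)))
b=cv2.resize(d["color"][v-30:v+30,u-60:u+60,::-1],(400,200),interpolation=cv2.INTER_CUBIC)
c=cv2.resize(d["color"][160:290,90:350,::-1],(400,200),interpolation=cv2.INTER_CUBIC)
cv2.imwrite("pics/end.png",np.vstack([a,np.hstack([b,c])]))
E
```

```text
time_s: 25.48
position: [0.5148, 0.2373, 0.1667]
tool_rot: [[0.97, 0.245, -0.002], [0.245, -0.97, -0.0], [-0.002, -0.0, -1.0]]
ft_force: [-0.0, -0.0, 0.7]
grip_width: 0.0598
gripper_force: 0.0
time_s: 26.15
position: [0.5148, -0.0645, 0.1964]
tool_rot: [[0.97, 0.245, 0.0], [0.245, -0.97, -0.0], [0.0, 0.0, -1.0]]
ft_force: [0.8, 0.5, 0.0]
grip_width: 0.0598
gripper_force: 0.0
time_s: 26.4
position: [0.5151, -0.0623, 0.1962]
tool_rot: [[0.97, 0.245, -0.0], [0.245, -0.97, 0.0], [-0.0, -0.0, -1.0]]
ft_force: [0.3, -0.1, -0.4]
grip_width: 0.06
gripper_force: 0.0
```

View pics/end.png

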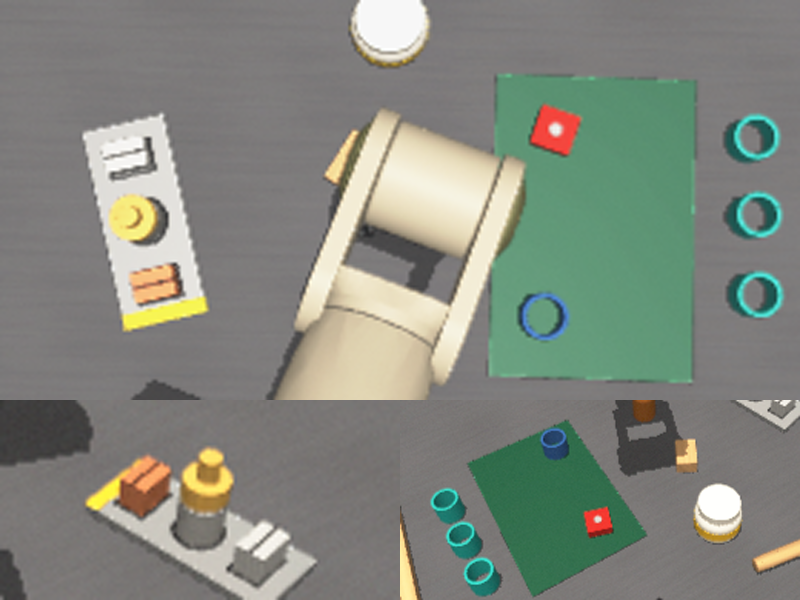

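The stub, both blocks and the weight (knob up) stand in place on the plate, and everything else is where it was. Handing in.

```bash
python3 -c "
from rig import env
print(env.close_job())"
```

```text
the job is handed in; nothing more can be done
None
```

The job is done and handed in at about 26 s: stub, copper block, aluminium block and brass weight were placed in that order, each about 1 mm from its mark by the camera checks, and nothing else was moved.

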